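# Sweep the draughtsmen into the games tray

## Robot

A 7-joint arm with a two-finger parallel gripper is mounted at the origin on the work surface. World frame = base frame: x ahead of the robot, y to its left, z up, the work surface at z = 0. Lengths are in m, angles in rad, forces in N, time in s.
With the tool pointing down it reaches from about 0.4 to 0.85 m from the base axis. Payload 10.4 kg.
Tool frame: the origin (TCP) lies between the finger pads; the fingertips stand 19 mm ahead of it and the grasp point (between the pads) is the TCP (manip.tips_ahead is the distance from the TCP to the fingertips, in m); z points along the fingers, y is the line along which they close (so a half turn about z gives the same grasp; the last joint's range is limited). The gripper opens to 85 mm and grips with 20 to 120 N. Pads are 22 mm wide; open, the fingers measure 114 mm over their backs; the gripper's body (76 mm by 85 mm) begins 54 mm behind the grasp point. The pads swing forward as they close: fully open they stand 13 mm farther back than shut.
Start: joints at [-1.187, 0.332, -0.065, 1.46, 0.022, 1.35, -0.088], TCP at [0.247, 0.574, 0.25] pointing down, gripper open.
Joint ranges: [-2.6, 2.6], [-0.5, 2.12], [-1.47, 1.34], [0.16, 2.42], [-1.27, 4.41], [0.06, 2.06], [-2.6, 2.6]. Speed limits (rad/s): [2.22, 2.22, 2.79, 2.79, 3.14, 3.14, 3.14].

## Interface

Orientations are given as a unit quaternion [x, y, z, w].
In Python, from workcell import manip, viewer gives the robot as it stands.
- The arm moves only by the tool arm_command, never from a script. Its argument "series" is text: rows parted by semicolons, each of 5 numbers parted by spaces: the closure, from 0 (fully open) to 1 (shut), then the shift along the tool's x, y, z normalised to -1 to 1, where 1 is 0.4 m, then the turn about the tool's z normalised to -1 to 1, where 1 is 180 degrees. In form: jaw tx ty tz spin; .... A call has exactly 10 rows; each row shifts and turns the commanded pose from where the row before left it, along the tool's axes as they then stand; what a row does not reach is not made up. A row lasts 1/8 s, in which the tool goes at most 62.5 mm and 10.7 degrees, less where a joint would pass 70% of its speed; a pose out of reach is approached as far as the arm can. A call with a number of a shift or a turn outside -1 to 1 is refused whole. A call with a gripper value outside its range is refused whole. The fingers move at their own pace and stop on an object; "newtons" is the grip in N (left out, the last holds). Time passes only in rows, so rows that do not move let the fingers close, or fill a call up. It gives the time, the measured TCP pose, the force, the opening and the grip force at its end, in the units of the state.
- manip.get_obs(): the state, without advancing time (a new reading comes with each control period).
- viewer.camera(name): name is "scene" or "top"; returns a dict with "pixels" (480x640x3 uint8, red, green, blue), "intrinsics" (3x3 intrinsics, pixels), "extrinsics" (4x4, takes a point from world to camera coordinates). Camera axes: x right, y up, looking along -z (the intrinsics and any distortion apply to the point x, -y, -z); pixel columns grow to the right and rows downward; lengths in m; the calibration is good to about 2 mm. A picture is of the moment at which its call begins. There is no depth.
- manip.hand_in(): hands the job in; it is judged then, once.
The state is a dict: "clock": time; "joint_pos": joint angles; "joint_velocities": joint speeds; "tau": joint torques, N m; "position": TCP position; "ee_rot": TCP orientation; "ft_force": force on the tool from outside, world axes, zero at the start; "torque": the same for the moment, N m; "grip_width": opening from 0.0 (shut) to 1.0 (fully open); "grasp_force": force on a finger pad.
Only numpy, scipy, OpenCV 4.12 (cv2) and the standard library are available. Lean on these libraries where they do the work, as an engineer would, in place of code of your own. Each camera call takes 0.05 s, during which the arm holds its last target. There are 200 camera calls.

## Task

Tidy up after the game: use the fingers like a brush and gently sweep the three round wooden pieces across the table through the open mouth of the games tray, until each lies flat and wholly inside it. Push them along the table only: do not pinch, lift or flick them, and leave the square tiles and everything else where they are.

Things in the scene. Friction and masses are not known exactly. Their poses are not given: they have to be found in the camera images.
- tray: Wooden games tray, fixed: back and two side walls 24 mm high, 10 mm thick, on the table; front open. Grey felt lining flush with the table, no step. Inside 180 mm wide, 120 mm deep; origin on the table at the middle of the inside. x axis from mouth (x = -60 mm) to back wall (+60 mm), y across (-90 to +90 mm), z up. Mouth faces the robot's right (-y), turned up to 20 degrees.
- tray_mouth (a point): Middle of the tray's open mouth, at table height, 60 mm before the tray's origin.
- disc0: Round wooden games piece (draughtsman), 40 mm across, 12 mm thick, 16 to 30 g, lying flat and loose; origin at the centre of its underside, z up. To be swept into the tray. The round and square pieces lie in one loose row in front of the robot, in any order, about 65 mm apart in x (52 mm at least).
- disc1: Round wooden games piece (draughtsman), 40 mm across, 12 mm thick, 16 to 30 g, lying flat and loose; origin at the centre of its underside, z up. To be swept into the tray. The round and square pieces lie in one loose row in front of the robot, in any order, about 65 mm apart in x (52 mm at least).
- disc2: Round wooden games piece (draughtsman), 40 mm across, 12 mm thick, 16 to 30 g, lying flat and loose; origin at the centre of its underside, z up. To be swept into the tray. The round and square pieces lie in one loose row in front of the robot, in any order, about 65 mm apart in x (52 mm at least).
- tile0: Square wooden games tile with two dots, of the same wood as the round pieces, 28 mm square, 12 mm thick, about 15 g; origin at the centre of its underside. A bystander: it stays where it lies.
- tile1: Square wooden games tile with three dots, of the same wood as the round pieces, 28 mm square, 12 mm thick, about 15 g; origin at the centre of its underside. A bystander: it stays where it lies.
- key: House key, 62 mm long, 24 mm wide, 4 mm thick, lying flat, on the robot's right of the row; origin on the table near its middle. Bystander.
- remote: Black remote control, 150 x 42 x 18 mm, near the robot; origin at the centre of its underside. Bystander.
- candle: Candle in a glass, 72 mm across, 60 mm high, beyond the row; origin at the centre of its underside. Bystander.
- mug: Blue mug, 80 mm across without its handle, 90 mm high, beyond the tray; origin at the centre of its underside. Bystander.

How it is judged:
By the outcome, as a careful person would: the job done as asked, in the order asked, and still so for the second after the job is handed in, with the robot touching nothing.
It also fails if it takes over 72 s, if anything falls off the work surface, if the arm or the gripper's body presses on something with over 40 N, if the wrist force passes 120 N, or if a joint passes its speed limit or range.

## Working session

There is one attempt and no reset: what is moved stays moved. The work goes in short steps, Python scripts to look and compute and a tool call to move; the robot and the scene stay as the last step left them, time stands still between calls to the robot, and variables do not carry over. Pictures are saved under pics/ and viewed, at most 10 in all, crops included, and the job is handed in when it is done.

Besides the shell and the picture viewer there is one more tool, called after ">>>" as name(argument=value, ...) on one line, values as JSON. arm_command: Moves the arm, as the interface text tells. Scaled input: -1 to 1 covers 0.4 m each way for a shift and 180 degrees each way for a turn. Its arguments: {"type":"object","properties":{"series":{"type":"string"},"newtons":{"type":"number"}},"required":["series"]}

```bash
mkdir -p pics
python3 - <<'E'
from workcell import manip, viewer
import cv2,numpy as np
for n in("top","scene"):
    c=viewer.camera(n); cv2.imwrite(f"pics/{n}0.png",c["pixels"][:,:,::-1])
    print(n,np.round(c["intrinsics"],2).tolist(),np.round(c["extrinsics"],4).tolist(),[k for k in c])
print(manip.get_obs())
E
```

```text
top [[455.43, 0.0, 321.01], [0.0, 455.43, 236.38], [0.0, 0.0, 1.0]] [[-0.0206, -0.9997, 0.0155, 0.0019], [0.9929, -0.0186, 0.1171, -0.5776], [-0.1168, 0.0178, 0.993, -0.8859], [0.0, 0.0, 0.0, 1.0]] ['pixels', 'intrinsics', 'extrinsics']
scene [[475.39, 0.0, 313.72], [0.0, 475.39, 231.72], [0.0, 0.0, 1.0]] [[0.8189, 0.5737, -0.0127, -0.4552], [-0.4781, 0.6943, 0.5379, 0.2417], [0.3175, -0.4344, 0.8429, -1.0977], [0.0, 0.0, 0.0, 1.0]] ['pixels', 'intrinsics', 'extrinsics']
{'clock': 0.1, 'joint_pos': array([-1.18662092,  0.33279282, -0.06471738,  1.46085872,  0.02159335,
        1.34987895, -0.0885157 ]), 'joint_velocities': array([-0.00032441, -0.00198973, -0.00011015, -0.00159213,  0.00016791,
        0.00086073,  0.00021886]), 'tau': array([ 8.77668263e-04, -6.26743555e+01,  4.87034780e-02, -3.92428923e+01,
        1.61404163e-02,  7.04249993e-03,  2.59093653e-06]), 'position': array([0.24714994, 0.57372383, 0.24960475]), 'ee_rot': array([ 2.01979257e-01,  9.79389603e-01, -6.12554421e-04, -1.04062051e-04]), 'ft_force': array([-0.17412213,  0.21868525,  0.72087268]), 'torque': array([-0.03199058,  0.015002  , -0.03816906]), 'grasp_force': 0.0, 'grip_width': 1.0031800280209602}
```

View pics/top0.png

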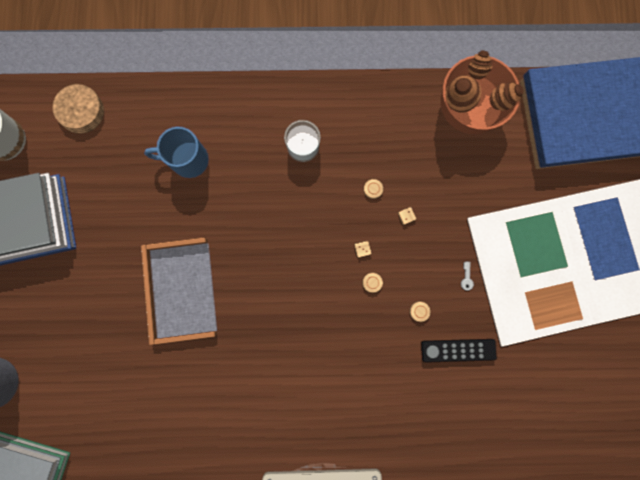

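View pics/scene0.png

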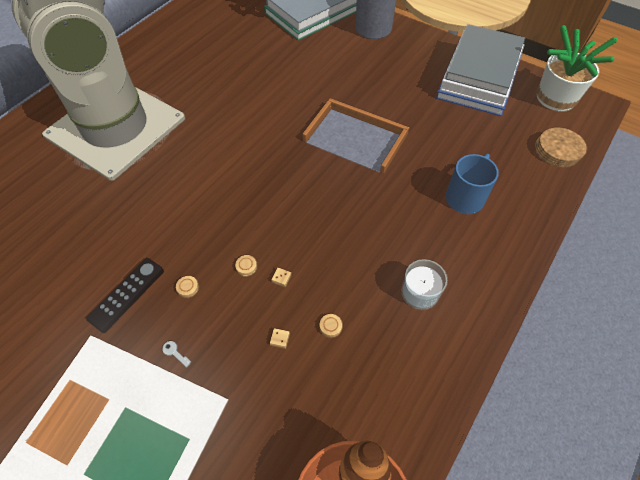

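The top view shows discs at (373,188), (372,282) and (420,312), and tiles at (407,216) and (363,249). The tray spans (145..215, 240..342) with its mouth to the right, the candle is at (302,140), the key at (467,277) and the remote at (458,350). The scene view agrees.

```bash
cat > h.py <<'E'
from workcell import manip, viewer
import cv2,numpy as np
def ray(c,uv,z):
    K,E=c["intrinsics"],c["extrinsics"]; R,t=E[:3,:3],E[:3,3]
    d=np.linalg.inv(K)@[uv[0],uv[1],1]; d=R.T@(d*[1,-1,-1]); o=-R.T@t
    return (o+d*(z-o[2])/d[2])[:2]
def pieces(c,z=.012,amin=80,amax=700):
    h=cv2.cvtColor(c["pixels"],cv2.COLOR_RGB2HSV)
    m=cv2.inRange(h,(8,60,165),(28,190,255)); m=cv2.morphologyEx(m,cv2.MORPH_CLOSE,np.ones((5,5)))
    out=[]
    for k in cv2.findContours(m,cv2.RETR_EXTERNAL,cv2.CHAIN_APPROX_NONE)[0]:
        a=cv2.contourArea(k)
        if amin<a<amax:
            (u,v),r=cv2.minEnclosingCircle(k)
            p=ray(c,(u,v),z); out.append((round(u),round(v),int(a),round(r,1),*np.round(p,4).tolist()))
    return out
E
python3 - <<'E'
from h import *
t=viewer.camera("top"); s=viewer.camera("scene")
for c in(t,s):
    for p in pieces(c): print(p)
    print()
h=cv2.cvtColor(t["pixels"],cv2.COLOR_RGB2HSV)
m=cv2.inRange(h,(5,130,130),(18,255,255)); m[:,240:]=0; m[:220]=0;m[360:]=0
k=max(cv2.findContours(m,cv2.RETR_EXTERNAL,cv2.CHAIN_APPROX_NONE)[0],key=cv2.contourArea)
print(cv2.contourArea(k))
for p in cv2.approxPolyDP(k,3,True)[:,0]: print(p,ray(t,p,.024).round(4),ray(t,p,0).round(4))
m=cv2.inRange(h,(100,0,60),(140,120,200)); m[:,240:]=0; m[:220]=0;m[360:]=0
k=max(cv2.findContours(m,cv2.RETR_EXTERNAL,cv2.CHAIN_APPROX_NONE)[0],key=cv2.contourArea)
print(cv2.contourArea(k),'felt')
b=cv2.boxPoints(cv2.minAreaRect(k))
for p in b: print(p,ray(t,p,0).round(4))
print('candle',ray(t,(302,127),.06),'key',ray(t,(467,262),0),ray(t,(467,291),0),'remote',[ray(t,p,.018).round(3) for p in((421,341),(495,339),(495,360),(421,362))],'mug',ray(t,(179,145),.09))
E
```

```text
(420, 311, 276, 10.0, 0.4234, -0.2082)
(372, 282, 274, 9.8, 0.4843, -0.1131)
(362, 248, 170, 8.7, 0.5533, -0.095)
(176, 290, 622, 58.8, 0.4751, 0.2857)
(407, 215, 161, 8.8, 0.6211, -0.1903)
(373, 188, 256, 9.5, 0.6803, -0.121)
(492, 114, 452, 27.1, 0.8369, -0.3826)

(380, 475, 331, 24.8, 0.8661, -0.2727)
(311, 464, 272, 19.2, 0.7746, -0.3189)
(280, 338, 233, 11.0, 0.6185, -0.1906)
(331, 325, 360, 11.4, 0.6769, -0.1219)
(186, 286, 324, 11.0, 0.4203, -0.209)
(281, 276, 186, 9.7, 0.5503, -0.0956)
(246, 265, 306, 10.7, 0.4814, -0.1143)
(356, 130, 352, 52.6, 0.4659, 0.292)
(572, 75, 117, 11.7, 0.8029, 0.7442)
(533, 60, 99, 12.5, 0.7046, 0.7436)
(613, 42, 443, 28.2, 0.8458, 0.9272)

877.5
[204 238] [0.5799 0.2283] [0.5827 0.234 ]
[141 245] [0.568  0.3552] [0.5705 0.3642]
[149 344] [0.3711 0.3345] [0.3686 0.343 ]
[214 335] [0.3858 0.2067] [0.3836 0.2119]
[208 332] [0.3919 0.2186] [0.3898 0.2241]
[154 340] [0.3787 0.3248] [0.3763 0.3331]
[145 249] [0.5597 0.3469] [0.562  0.3558]
[201 242] [0.5718 0.2343] [0.5745 0.2402]
4837.5 felt
[149.35246 249.2892 ] [0.5613 0.3468]
[206.97545 243.60805] [0.5708 0.2277]
[215.63261 331.4165 ] [0.3907 0.2086]
[158.00963 337.09766] [0.3819 0.3251]
candle [0.79740936 0.02480637] key [ 0.52187183 -0.31424177] [ 0.46171331 -0.31072893] remote [array([ 0.364, -0.206]), array([ 0.365, -0.356]), array([ 0.324, -0.353]), array([ 0.323, -0.204])] mug [0.75384338 0.26225555]
```

Run:
```python
import cv2
i=cv2.imread("pics/top0.png")[220:360,130:510]; cv2.imwrite("pics/crop0.png",cv2.resize(i,(760,280),interpolation=2))
```

```text
(no output)
```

View pics/crop0.png

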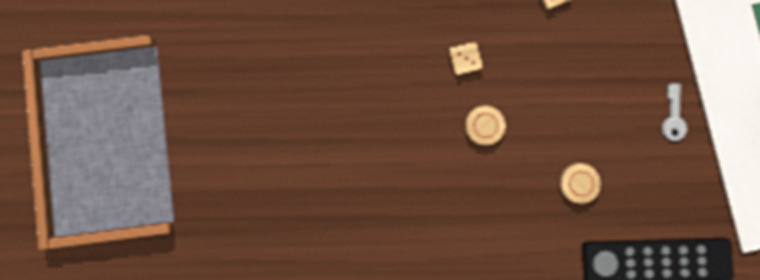

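>>> arm_command(series="0.76 0 0 0 0.0562; 0.76 0 0 0 0.0562; 0.76 0 0 0 0.0562; 0.76 0 0 0 0.0562; 0.76 0 0 0 0.0562; 0.76 0 0 0 0.0562; 0.76 0 0 0 0; 0.76 0 0 0 0; 0.76 0 0 0 0; 0.76 0 0 0 0", newtons=20)

```text
clock: 1.45
position: [0.2473, 0.574, 0.2503]
ee_rot: [0.669, 0.743, 0.0, -0.0]
ft_force: [-0.1, 0.5, -0.2]
grip_width: 0.24
grasp_force: 0.0
```

```bash
cat >> h.py <<'E'
C=np.array([.4767,.2762]); A=np.radians(6.0); X=np.array([-np.sin(A),np.cos(A)]); Y=np.array([np.cos(A),np.sin(A)]) # X into tray (tool x), Y = tool y
def tf(p): d=np.array(p)-C; return (round(d@X*1000,1),round(d@Y*1000,1))
def st():
    o=manip.get_obs(); from scipy.spatial.transform import Rotation as R
    M=R.from_quat(o["ee_rot"]).as_matrix()
    print("t",round(o["clock"],2),"pos",o["position"].round(4),"tray mm",tf(o["position"][:2]),"toolx deg",round(float(np.degrees(np.arctan2(M[1,0],M[0,0]))),2),"F",o["ft_force"].round(2),"w",round(float(o["grip_width"])*85,1))
E
python3 - <<'E'
from h import *
st()
for n,p in dict(D0=(.422,-.2085),D1=(.483,-.1137),D2=(.679,-.1215),T0=(.62,-.19),T1=(.552,-.095)).items(): print(n,tf(p))
E
```

```text
t 1.45 pos [0.2473 0.574  0.2503] tray mm (np.float64(320.1), np.float64(-197.0)) toolx deg 96.06 F [-0.12  0.51 -0.19] w 20.4
D0 (np.float64(-476.3), np.float64(-105.1))
D1 (np.float64(-388.4), np.float64(-34.5))
D2 (np.float64(-416.7), np.float64(159.6))
T0 (np.float64(-478.6), np.float64(93.8))
T1 (np.float64(-377.0), np.float64(36.1))
```

>>> arm_command(series="0.76 -0.12 0.1 0 0; 0.76 -0.12 0.1 0 0; 0.76 -0.12 0.1 0 0; 0.76 -0.12 0.1 0 0; 0.76 -0.12 0 0 0; 0.76 -0.12 0 0 0; 0.76 -0.12 0 0 0; 0.76 -0.12 0 0 0; 0.76 -0.12 0 0 0; 0.76 -0.12 0 0 0")

```text
clock: 2.7
position: [0.4566, 0.1117, 0.2505]
ee_rot: [0.669, 0.743, 0.0, 0.0]
ft_force: [0.9, 0.7, 0.5]
grip_width: 0.24
grasp_force: 0.0
```

>>> arm_command(series="0.76 -0.12 0 0.03 0; 0.76 -0.12 0 0.03 0; 0.76 -0.12 0 0.03 0; 0.76 -0.12 0 0.05 0; 0.76 -0.12 0 0.05 0; 0.76 -0.11 0 0.05 0; 0.76 0 0 0.05 0; 0.76 0 0 0.05 0; 0.76 0 0 0 0; 0.76 0 0 0 0")

```text
clock: 3.95
position: [0.4866, -0.1692, 0.1151]
ee_rot: [0.669, 0.743, 0.0, 0.0]
ft_force: [0.6, -0.9, -0.0]
grip_width: 0.248
grasp_force: 0.0
```

Run:
```python
from h import *
st()
c=viewer.camera("scene"); cv2.imwrite("pics/s1.png",c["pixels"][:,:,::-1])
```

```text
t 3.95 pos [ 0.4866 -0.1692  0.1151] tray mm (np.float64(-444.0), np.float64(-36.7)) toolx deg 96.02 F [ 0.6  -0.93 -0.  ] w 21.1
```

View pics/s1.png

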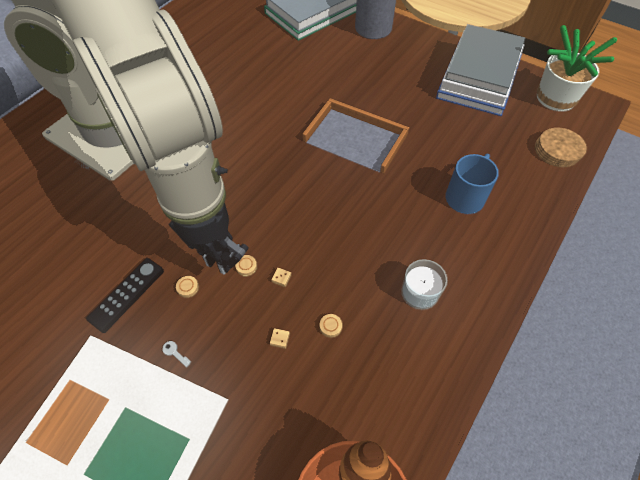

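The gripper hovers at (225,255), just behind the middle disc at (246,265). Nothing has been touched.

>>> arm_command(series="0.76 0 0.005 0.06 0; 0.76 0 0 0.06 0; 0.76 0 0 0.05 0; 0.76 0 0 0.03 0; 0.76 0 0 0.015 0; 0.76 0 0 0.005 0; 0.76 0 0 0.005 0; 0.76 0 0 0.005 0; 0.76 0 0 0 0; 0.76 0 0 0 0")

```text
clock: 5.25
position: [0.4883, -0.1689, 0.0224]
ee_rot: [0.669, 0.743, 0.0, 0.0]
ft_force: [0.4, 0.2, -0.4]
grip_width: 0.242
grasp_force: 0.0
```

Run:
```python
from h import *
st()
c=viewer.camera("scene"); i=c["pixels"][220:320,170:290,::-1]; cv2.imwrite("pics/s2.png",cv2.resize(i,None,fx=5,fy=5,interpolation=2))
```

```text
t 5.25 pos [ 0.4883 -0.1689  0.0224] tray mm (np.float64(-443.8), np.float64(-35.0)) toolx deg 96.0 F [ 0.36  0.23 -0.44] w 20.6
```

View pics/s2.png

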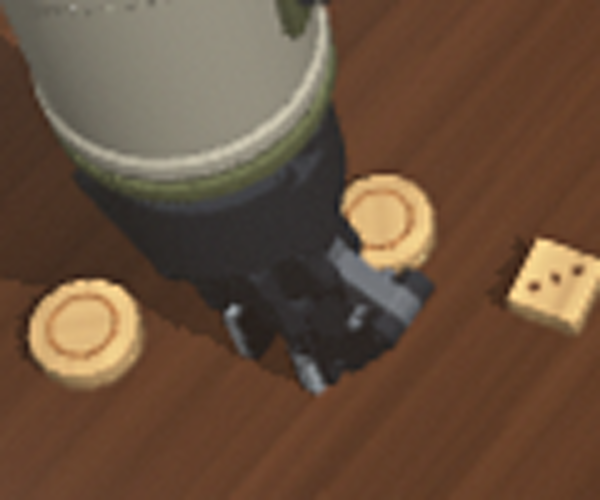

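Clear of the disc and no table contact. Next a gentle sweep.

>>> arm_command(series="0.76 0.02 0 0.0025 0; 0.76 0.02 0 0 0; 0.76 0.02 0 0 0; 0.76 0.025 0 0 0; 0.76 0.03 0 0 0; 0.76 0.03 0 0 0; 0.76 0.03 0 0 0; 0.76 0.03 0 0 0; 0.76 0.03 0 0 0; 0.76 0.03 0 0 0")

```text
clock: 6.55
position: [0.4771, -0.0626, 0.0213]
ee_rot: [0.669, 0.743, 0.0, -0.0]
ft_force: [-0.3, -0.8, 1.0]
grip_width: 0.24
grasp_force: 0.0
```

Run:
```python
from h import *
st()
c=viewer.camera("top")
for p in pieces(c): print(p,tf(p[4:]))
cv2.imwrite("pics/t2.png",c["pixels"][160:360,130:510,::-1])
```

```text
t 6.55 pos [ 0.4771 -0.0626  0.0213] tray mm (np.float64(-337.0), np.float64(-35.0)) toolx deg 96.0 F [-0.34 -0.77  0.97] w 20.4
(420, 312, 281, 10.1, 0.4224, -0.2071) (np.float64(-475.0), np.float64(-104.5))
(176, 290, 617, 58.8, 0.4751, 0.2857) (np.float64(9.6), np.float64(-0.6))
(407, 215, 161, 8.8, 0.6211, -0.1903) (np.float64(-479.0), np.float64(94.8))
(373, 188, 256, 9.5, 0.6803, -0.121) (np.float64(-416.3), np.float64(161.0))
(492, 114, 451, 27.1, 0.8369, -0.3826) (np.float64(-692.8), np.float64(289.4))
```

View pics/t2.png

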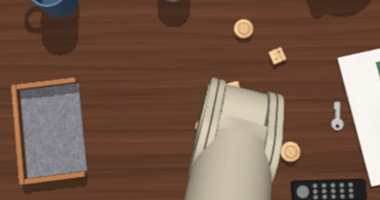

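The disc's leading edge shows at full-image pixel (327,285), just ahead of the hand as expected. The other pieces are unmoved. Continuing.

>>> arm_command(series="0.76 0.03 0.005 0 0; 0.76 0.035 0.005 0 0; 0.76 0.04 0.005 0 0; 0.76 0.04 0.01 0 0; 0.76 0.04 0.01 0 0; 0.76 0.04 0.01 0 0; 0.76 0.04 0.01 0 0; 0.76 0.04 0.01 0 0; 0.76 0.04 0.01 0 0; 0.76 0.04 0.01 0 0")

```text
clock: 7.85
position: [0.495, 0.0944, 0.0213]
ee_rot: [0.669, 0.743, 0.0, -0.0]
ft_force: [0.4, 0.6, -0.3]
grip_width: 0.235
grasp_force: 0.1
```

>>> arm_command(series="0.76 0.04 0.0025 0 0; 0.76 0.04 0 0 0; 0.76 0.04 0 0 0; 0.76 0.04 0 0 0; 0.76 0.04 0 0 0; 0.76 0.04 0 0 0; 0.76 0.04 0 0 0; 0.76 0.04 0 0 0; 0.76 0.03 0 0 0; 0.76 0.02 0 0 0")

```text
clock: 9.1
position: [0.4803, 0.2413, 0.0213]
ee_rot: [0.669, 0.743, 0.0, -0.0]
ft_force: [-0.6, -0.2, -0.6]
grip_width: 0.242
grasp_force: 0.1
```

Run:
```python
from h import *
st()
for n in("top","scene"):
  c=viewer.camera(n)
  for p in pieces(c): 
    q=tf(p[4:]); 
    if p[3]<13: print(p,q)
```

```text
t 9.1 pos [0.4803 0.2413 0.0213] tray mm (np.float64(-35.1), np.float64(-0.1)) toolx deg 96.02 F [-0.62 -0.18 -0.65] w 20.6
(420, 311, 276, 10.0, 0.4234, -0.2082) (np.float64(-476.2), np.float64(-103.6))
(362, 248, 170, 8.7, 0.5533, -0.095) (np.float64(-377.2), np.float64(37.4))
(407, 215, 162, 8.8, 0.6211, -0.1903) (np.float64(-479.0), np.float64(94.8))
(373, 188, 256, 9.5, 0.6803, -0.121) (np.float64(-416.3), np.float64(161.0))
(280, 338, 233, 11.0, 0.6185, -0.1906) (np.float64(-479.1), np.float64(92.2))
(331, 325, 359, 11.4, 0.6769, -0.1219) (np.float64(-416.8), np.float64(157.5))
(186, 286, 324, 11.0, 0.4203, -0.209) (np.float64(-476.6), np.float64(-106.8))
(281, 276, 186, 9.7, 0.5503, -0.0956) (np.float64(-377.5), np.float64(34.3))
(572, 75, 117, 11.7, 0.8029, 0.7442) (np.float64(431.3), np.float64(373.3))
(533, 60, 99, 12.5, 0.7046, 0.7436) (np.float64(441.0), np.float64(275.5))
```

>>> arm_command(series="0.76 0.02 0 0 0; 0.76 0.02 0 0 0; 0.76 0.015 0 0 0; 0.76 0.0075 0 0 0; 0.76 0 0 0 0; 0.76 -0.02 0 0 0; 0.76 -0.05 0 0 0; 0.76 -0.05 0 -0.05 0; 0.76 -0.1 0 -0.1 0; 0.76 -0.12 -0.02 -0.1 0")

```text
clock: 10.45
position: [0.4841, 0.127, 0.122]
ee_rot: [0.669, 0.743, -0.0, 0.0]
ft_force: [0.8, -0.9, 1.7]
grip_width: 0.243
grasp_force: 0.0
```

>>> arm_command(series="0.76 -0.12 -0.02 0 0; 0.76 -0.12 -0.03 0 0; 0.76 -0.12 -0.04 0 0; 0.76 -0.12 -0.04 0 0; 0.76 -0.12 -0.05 0 0; 0.76 -0.12 -0.05 0 0; 0.76 -0.12 -0.01 0 0; 0.76 -0.12 0 0 0; 0.76 0 0 0 0; 0.76 0 0 0 0")

```text
clock: 11.7
position: [0.4276, -0.2625, 0.1206]
ee_rot: [0.67, 0.743, -0.0, -0.001]
ft_force: [0.7, 1.1, -0.0]
grip_width: 0.24
grasp_force: 0.0
```

Run:
```python
from h import *
st()
for n in("top","scene"):
  c=viewer.camera(n)
  for p in pieces(c): 
    q=tf(p[4:]); 
    if p[3]<13: print(p,q)
  cv2.imwrite(f"pics/{n}3.png",c["pixels"][:,:,::-1])
```

```text
t 11.7 pos [ 0.4276 -0.2625  0.1206] tray mm (np.float64(-530.6), np.float64(-105.2)) toolx deg 95.9 F [ 0.66  1.06 -0.04] w 20.4
(420, 311, 310, 10.5, 0.4237, -0.208) (np.float64(-476.0), np.float64(-103.3))
(174, 290, 294, 10.4, 0.4755, 0.2915) (np.float64(15.3), np.float64(0.4))
(362, 248, 189, 9.6, 0.5533, -0.095) (np.float64(-377.2), np.float64(37.4))
(407, 215, 185, 9.5, 0.6217, -0.1901) (np.float64(-478.9), np.float64(95.5))
(373, 188, 278, 10.1, 0.6797, -0.1211) (np.float64(-416.3), np.float64(160.4))
(280, 338, 233, 11.0, 0.6185, -0.1906) (np.float64(-479.1), np.float64(92.2))
(331, 325, 359, 11.4, 0.6769, -0.1219) (np.float64(-416.8), np.float64(157.5))
(186, 286, 325, 11.0, 0.4203, -0.209) (np.float64(-476.6), np.float64(-106.8))
(281, 276, 186, 9.7, 0.5503, -0.0956) (np.float64(-377.5), np.float64(34.3))
(358, 132, 172, 8.6, 0.4738, 0.29) (np.float64(14.0), np.float64(-1.4))
(572, 75, 117, 11.7, 0.8029, 0.7442) (np.float64(431.3), np.float64(373.3))
(533, 60, 99, 12.5, 0.7046, 0.7436) (np.float64(441.0), np.float64(275.5))
```

View pics/top3.png

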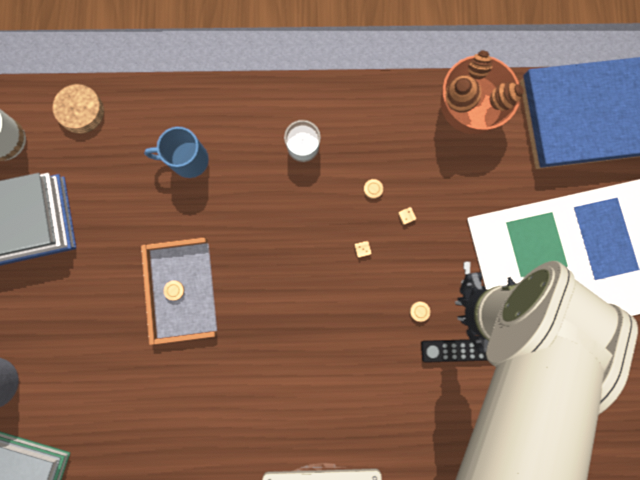

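Disc1 lies flat in the tray at pixel (174,290), 15 mm past its centre, and everything else is in place. Next is the near disc at (420,311).

>>> arm_command(series="0.76 0.01 0 0.06 0; 0.76 0 0 0.06 0; 0.76 0 0 0.06 0; 0.76 0 0 0.04 0; 0.76 0 0 0.02 0; 0.76 0 0 0.0075 0; 0.76 0.01 0 0 0; 0.76 0.02 0 0 0; 0.76 0.02 0 0 0; 0.76 0.02 0 0 0")

```text
clock: 13.05
position: [0.4254, -0.2296, 0.0221]
ee_rot: [0.669, 0.743, 0.0, 0.0]
ft_force: [0.6, -0.2, 0.4]
grip_width: 0.238
grasp_force: 0.1
```

Run:
```python
from h import *
st()
```

```text
t 13.05 pos [ 0.4254 -0.2296  0.0221] tray mm (np.float64(-497.7), np.float64(-103.8)) toolx deg 96.02 F [ 0.63 -0.25  0.44] w 20.2
```

>>> arm_command(series="0.76 0.03 0.01 0.001 0; 0.76 0.035 0.01 0 0; 0.76 0.04 0.01 0 0; 0.76 0.04 0.01 0 0; 0.76 0.04 0.01 0 0; 0.76 0.04 0.01 0 0; 0.76 0.04 0.01 0 0; 0.76 0.04 0.01 0 0; 0.76 0.04 0.01 0 0; 0.76 0.04 0.01 0 0")

```text
clock: 14.3
position: [0.4491, -0.0717, 0.0216]
ee_rot: [0.669, 0.743, 0.0, -0.0]
ft_force: [-0.2, -0.2, -0.2]
grip_width: 0.242
grasp_force: 0.1
```

>>> arm_command(series="0.76 0.04 0.01 0 0; 0.76 0.04 0.005 0 0; 0.76 0.04 0 0 0; 0.76 0.04 0 0 0; 0.76 0.04 0 0 0; 0.76 0.04 0 0 0; 0.76 0.04 0 0 0; 0.76 0.04 0 0 0; 0.76 0.04 0 0 0; 0.76 0.04 0 0 0")

```text
clock: 15.55
position: [0.438, 0.088, 0.0216]
ee_rot: [0.669, 0.743, 0.0, -0.0]
ft_force: [-0.6, -0.3, 0.3]
grip_width: 0.237
grasp_force: 0.1
```

Run:
```python
from h import *
st()
c=viewer.camera("top")
for p in pieces(c):
    if p[3]<13: print(p,tf(p[4:]))
cv2.imwrite("pics/t4.png",c["pixels"][160:400,100:500,::-1])
```

```text
t 15.55 pos [0.438  0.088  0.0216] tray mm (np.float64(-183.1), np.float64(-58.2)) toolx deg 96.03 F [-0.55 -0.27  0.33] w 20.2
(173, 290, 276, 10.0, 0.4762, 0.2928) (np.float64(16.6), np.float64(1.2))
(362, 248, 169, 8.7, 0.5533, -0.095) (np.float64(-377.2), np.float64(37.4))
(407, 215, 160, 8.8, 0.6211, -0.1903) (np.float64(-479.0), np.float64(94.8))
(373, 188, 256, 9.5, 0.6803, -0.121) (np.float64(-416.3), np.float64(161.0))
```

View pics/t4.png

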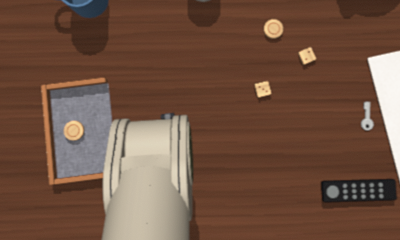

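The near disc is hidden under the arm and has not been left behind on the table. Continuing.

>>> arm_command(series="0.76 0.04 0 0 0; 0.76 0.04 0 0 0; 0.76 0.04 0 0 0; 0.76 0.04 0 0 0; 0.76 0.04 0 0 0; 0.76 0.04 0 0 0; 0.76 0.04 0 0 0; 0.76 0.035 0 0 0; 0.76 0.03 0 0 0; 0.76 0.02 0 0 0")

```text
clock: 16.85
position: [0.423, 0.2326, 0.0216]
ee_rot: [0.669, 0.743, 0.0, 0.0]
ft_force: [0.5, -1.0, 0.3]
grip_width: 0.239
grasp_force: 0.1
```

>>> arm_command(series="0.76 0.02 0 0 0; 0.76 0.02 0 0 0; 0.76 0.015 0 0 0; 0.76 0.0075 0 0 0; 0.76 0 0 0 0; 0.76 -0.02 0 0 0; 0.76 -0.05 0 0 0; 0.76 -0.05 0 -0.05 0; 0.76 -0.1 0.05 -0.1 0; 0.76 -0.12 0.08 -0.1 0")

```text
clock: 18.1
position: [0.4823, 0.1293, 0.1183]
ee_rot: [0.669, 0.743, 0.0, -0.001]
ft_force: [0.5, 1.4, -0.4]
grip_width: 0.239
grasp_force: 0.0
```

Run:
```python
from h import *
st()
for n in("top","scene"):
  c=viewer.camera(n)
  for p in pieces(c): 
    q=tf(p[4:]); 
    if p[3]<13: print(p,q)
```

```text
t 18.1 pos [0.4823 0.1293 0.1183] tray mm (np.float64(-146.7), np.float64(-9.8)) toolx deg 95.99 F [ 0.51  1.44 -0.37] w 20.3
(362, 248, 170, 8.7, 0.5533, -0.095) (np.float64(-377.2), np.float64(37.4))
(407, 215, 161, 8.8, 0.6211, -0.1903) (np.float64(-479.0), np.float64(94.8))
(373, 188, 256, 9.5, 0.6803, -0.121) (np.float64(-416.3), np.float64(161.0))
(280, 338, 232, 11.0, 0.6185, -0.1906) (np.float64(-479.1), np.float64(92.2))
(331, 325, 359, 11.4, 0.6769, -0.1219) (np.float64(-416.8), np.float64(157.5))
(281, 276, 186, 9.7, 0.5503, -0.0956) (np.float64(-377.5), np.float64(34.3))
(359, 132, 150, 7.9, 0.4754, 0.2905) (np.float64(14.4), np.float64(0.2))
(572, 75, 117, 11.7, 0.8029, 0.7442) (np.float64(431.3), np.float64(373.3))
(533, 60, 99, 12.5, 0.7046, 0.7436) (np.float64(441.0), np.float64(275.5))
```

>>> arm_command(series="0.76 -0.1 0.05 0 0; 0.76 -0.1 0.05 0 0; 0.76 -0.1 0.05 0 0; 0.76 -0.1 0.05 0 0; 0.76 -0.1 0.05 0 0; 0.76 -0.1 0.05 0 0; 0.76 -0.1 0.05 0 0; 0.76 -0.1 0.05 0 0; 0.76 0 0 0 0; 0.76 0 0 0 0")

```text
clock: 19.45
position: [0.674, -0.1703, 0.1166]
ee_rot: [0.67, 0.743, -0.0, -0.001]
ft_force: [0.3, 0.0, -0.3]
grip_width: 0.241
grasp_force: 0.0
```

Run:
```python
from h import *
st()
for n in("top","scene"):
  c=viewer.camera(n)
  for p in pieces(c): 
    q=tf(p[4:]); 
    if p[3]<13: print(p,q)
```

```text
t 19.45 pos [ 0.674  -0.1703  0.1166] tray mm (np.float64(-464.7), np.float64(149.5)) toolx deg 95.93 F [ 0.29  0.   -0.33] w 20.5
(177, 318, 287, 10.3, 0.419, 0.2838) (np.float64(13.6), np.float64(-56.6))
(173, 290, 275, 10.0, 0.4762, 0.2928) (np.float64(16.6), np.float64(1.2))
(373, 188, 200, 9.3, 0.6806, -0.1205) (np.float64(-415.8), np.float64(161.3))
(280, 338, 232, 11.0, 0.6185, -0.1906) (np.float64(-479.1), np.float64(92.2))
(358, 132, 155, 8.6, 0.4738, 0.29) (np.float64(14.0), np.float64(-1.4))
(572, 75, 117, 11.7, 0.8029, 0.7442) (np.float64(431.3), np.float64(373.3))
(533, 60, 99, 12.5, 0.7046, 0.7436) (np.float64(441.0), np.float64(275.5))
```

Disc0 is inside at (14,-57) mm. Lining up behind the far disc.

>>> arm_command(series="0.76 -0.02 0.026 0 0; 0.76 0 0 0.06 0; 0.76 0 0 0.06 0; 0.76 0 0 0.06 0; 0.76 0 0 0.04 0; 0.76 0 0 0.012 0; 0.76 0 0 0.005 0; 0.76 0 0 0 0; 0.76 0.01 0 0 0; 0.76 0.02 0 0 0")

```text
clock: 20.8
position: [0.6849, -0.1646, 0.0228]
ee_rot: [0.669, 0.743, 0.0, 0.0]
ft_force: [-0.3, 0.4, -0.6]
grip_width: 0.238
grasp_force: 0.0
```

Run:
```python
from h import *
st()
c=viewer.camera("scene")
for p in pieces(c): 
    q=tf(p[4:]); 
    if p[3]<13: print(p,q)
```

```text
t 20.8 pos [ 0.6849 -0.1646  0.0228] tray mm (np.float64(-460.1), np.float64(161.0)) toolx deg 95.97 F [-0.26  0.4  -0.62] w 20.3
(279, 338, 224, 10.6, 0.6189, -0.1916) (np.float64(-480.1), np.float64(92.5))
(358, 132, 174, 8.6, 0.4738, 0.29) (np.float64(14.0), np.float64(-1.4))
(335, 124, 163, 8.6, 0.4162, 0.282) (np.float64(12.1), np.float64(-59.6))
(572, 75, 117, 11.7, 0.8029, 0.7442) (np.float64(431.3), np.float64(373.3))
(533, 60, 99, 12.5, 0.7046, 0.7436) (np.float64(441.0), np.float64(275.5))
```

>>> arm_command(series="0.76 0.02 0 0.003 0; 0.76 0.025 0 0 0; 0.76 0.03 -0.005 0 0; 0.76 0.035 -0.01 0 0; 0.76 0.04 -0.01 0 0; 0.76 0.04 -0.01 0 0; 0.76 0.04 -0.01 0 0; 0.76 0.04 -0.01 0 0; 0.76 0.04 -0.01 0 0; 0.76 0.04 -0.015 0 0")

```text
clock: 22.1
position: [0.638, -0.0277, 0.0212]
ee_rot: [0.669, 0.743, 0.0, 0.0]
ft_force: [-0.1, 0.0, 0.7]
grip_width: 0.241
grasp_force: 0.1
```

>>> arm_command(series="0.76 0.04 -0.014 0 0; 0.76 0.04 -0.014 0 0; 0.76 0.04 -0.014 0 0; 0.76 0.04 -0.014 0 0; 0.76 0.04 -0.014 0 0; 0.76 0.04 -0.014 0 0; 0.76 0.04 -0.014 0 0; 0.76 0.04 -0.014 0 0; 0.76 0.04 -0.014 0 0; 0.76 0.03 -0.014 0 0")

```text
clock: 23.35
position: [0.5658, 0.1217, 0.0212]
ee_rot: [0.669, 0.743, 0.0, -0.0]
ft_force: [0.3, -0.2, -0.5]
grip_width: 0.24
grasp_force: 0.0
```

Run:
```python
from h import *
st()
for n in("top","scene"):
  c=viewer.camera(n)
  for p in pieces(c): 
    q=tf(p[4:]); 
    if p[3]<13: print(p,q)
c=viewer.camera("scene");cv2.imwrite("pics/s5.png",c["pixels"][:,:,::-1])
```

```text
t 23.35 pos [0.5658 0.1217 0.0212] tray mm (np.float64(-162.9), np.float64(72.5)) toolx deg 96.03 F [ 0.3  -0.21 -0.48] w 20.4
(362, 248, 169, 8.7, 0.5533, -0.095) (np.float64(-377.2), np.float64(37.4))
(407, 215, 162, 8.8, 0.6211, -0.1903) (np.float64(-479.0), np.float64(94.8))
(280, 338, 233, 11.0, 0.6185, -0.1906) (np.float64(-479.1), np.float64(92.2))
(281, 276, 186, 9.7, 0.5503, -0.0956) (np.float64(-377.5), np.float64(34.3))
(572, 75, 117, 11.7, 0.8029, 0.7442) (np.float64(431.3), np.float64(373.3))
(533, 60, 102, 12.5, 0.7046, 0.7436) (np.float64(441.0), np.float64(275.5))
```

View pics/s5.png

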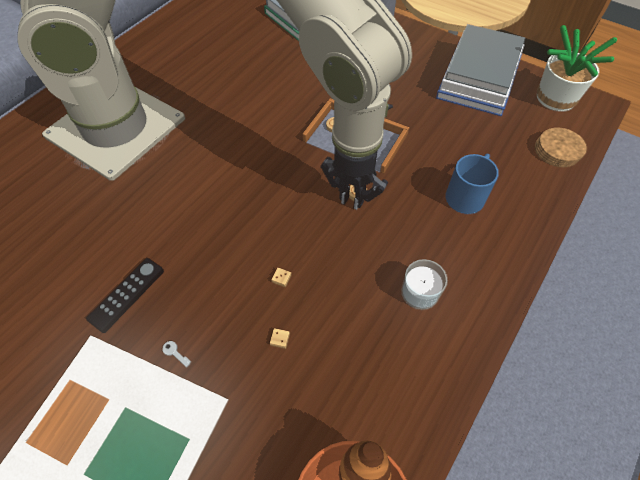

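The third disc is visible between the fingers at (352,193), approaching the mouth. The tiles and other items are unmoved.

>>> arm_command(series="0.76 0.03 -0.012 0 0; 0.76 0.03 -0.012 0 0; 0.76 0.03 -0.01 0 0; 0.76 0.04 0 0 0; 0.76 0.04 0 0 0; 0.76 0.04 0 0 0; 0.76 0.04 0 0 0; 0.76 0.03 0 0 0; 0.76 0.025 0 0 0; 0.76 0.02 0 0 0")

```text
clock: 24.75
position: [0.5392, 0.2489, 0.0212]
ee_rot: [0.669, 0.743, 0.0, 0.0]
ft_force: [0.1, -0.4, 0.1]
grip_width: 0.237
grasp_force: 0.1
```

>>> arm_command(series="0.76 0.02 0 0 0; 0.76 0.02 0 0 0; 0.76 0.015 0 0 0; 0.76 0.01 0 0 0; 0.76 0 0 0 0; 0.76 -0.02 0 0 0; 0.76 -0.05 0 0 0; 0.76 -0.05 0 -0.05 0; 0.76 -0.1 0 -0.1 0; 0.76 -0.12 0 -0.1 0")

```text
clock: 26.0
position: [0.5505, 0.1364, 0.1221]
ee_rot: [0.669, 0.743, -0.0, -0.0]
ft_force: [0.8, -0.2, 1.7]
grip_width: 0.244
grasp_force: 0.0
```

>>> arm_command(series="0.76 -0.1 0 -0.05 0; 0.76 -0.1 0 -0.05 0; 0.76 -0.1 0 0 0; 0.76 -0.1 0 0 0; 0.76 -0.1 0 0 0; 0.76 -0.05 0 0 0; 0.76 0 0 0 0; 0.76 0 0 0 0; 0.76 0 0 0 0; 0.76 0 0 0 0")

```text
clock: 27.25
position: [0.5738, -0.0789, 0.1611]
ee_rot: [0.669, 0.744, 0.0, -0.0]
ft_force: [0.2, 0.2, 0.6]
grip_width: 0.238
grasp_force: 0.0
```

Run:
```python
from h import *
st()
for n in("top","scene"):
  c=viewer.camera(n)
  for p in pieces(c): 
    q=tf(p[4:]); 
    if p[3]<13: print(p,q)
  if n=="top":cv2.imwrite("pics/t6.png",c["pixels"][:,:,::-1])
```

```text
t 27.25 pos [ 0.5738 -0.0789  0.1611] tray mm (np.float64(-363.3), np.float64(59.4)) toolx deg 96.08 F [0.22 0.18 0.59] w 20.2
(177, 318, 288, 10.3, 0.419, 0.2838) (np.float64(13.6), np.float64(-56.6))
(173, 290, 276, 10.0, 0.4762, 0.2928) (np.float64(16.6), np.float64(1.2))
(169, 261, 272, 10.0, 0.5353, 0.3022) (np.float64(19.7), np.float64(61.0))
(280, 338, 233, 11.0, 0.6185, -0.1906) (np.float64(-479.1), np.float64(92.2))
(281, 276, 186, 9.7, 0.5503, -0.0956) (np.float64(-377.5), np.float64(34.3))
(358, 132, 173, 8.6, 0.4738, 0.29) (np.float64(14.0), np.float64(-1.4))
(334, 124, 157, 8.7, 0.4161, 0.2819) (np.float64(12.0), np.float64(-59.7))
(573, 77, 124, 12.3, 0.8075, 0.7365) (np.float64(423.2), np.float64(377.1))
(533, 60, 99, 12.5, 0.7046, 0.7436) (np.float64(441.0), np.float64(275.5))
```

View pics/t6.png

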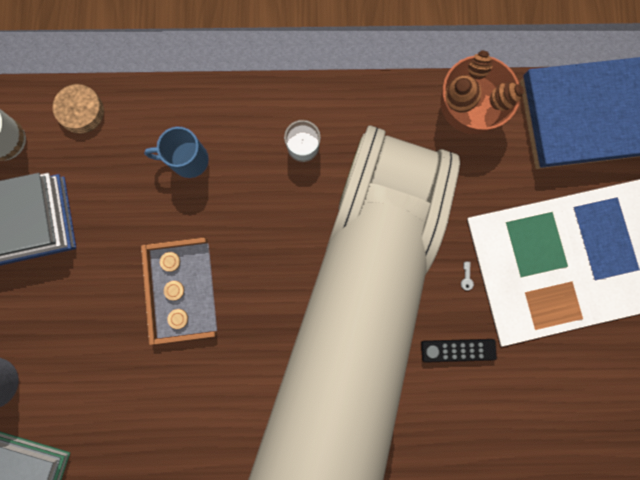

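All three discs lie flat inside the tray at (169,261), (173,290) and (177,318). The tiles, key, remote, candle and mug are unmoved, and the robot is clear of everything.

```bash
python3 -c "
from workcell import manip
print(manip.hand_in())"
```

```text
the job is handed in; nothing more can be done
None
```

All three round pieces were swept along the table and now lie flat and wholly inside the tray, nothing else was moved, and the job was handed in at about 27 s of the 72 s allowed; no verdict was returned.

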